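Lock the socket rack and hold the case lid open

ROBOT

A 6-joint arm with a two-finger parallel gripper is mounted at the origin on the work surface. World frame = base frame: x ahead of the robot, y to its left, z up, the work surface at z = 0. Lengths are in m, angles in rad, forces in N, time in s.
With the tool pointing down it reaches from about 0.25 to 0.725 m from the base axis. Payload 4 kg.
Tool frame: the origin (TCP) lies midway between the tips of the shut fingers; the grasp point (between the pads) lies bot.pinch_z behind it (bot.pinch_z is the distance from the TCP to the grasp point, in m); z points along the fingers, y is the line along which they close (so a half turn about z gives the same grasp; the last joint's range is limited). The gripper opens to 85 mm and grips with 20 to 120 N. Pads are 22 mm wide; open, the fingers measure 114 mm over their backs; the gripper's body (76 mm by 85 mm) begins 54 mm behind the grasp point. The pads swing forward as they close: fully open they stand 13 mm farther back than shut.
Start: joints at [-1.279, 0.241, 0.005, 1.335, 0, 1.571], TCP at [0.144, -0.479, 0.231] pointing down, gripper open.
Joint ranges: [-2.72, 2.72], [-1.05, 1.87], [-1.09, 1.28], [-1.99, 2.15], [-1.42, 1.44], [-3.14, 3.14]. Speed limits (rad/s): [2.79, 2.79, 3.14, 3.14, 3.14, 3.14].

INTERFACE

Orientations are given as a unit quaternion [x, y, z, w].
In Python, from workcell import bot, vision, order gives the robot as it stands (bot), with the cameras (vision) and the job (order).
- The arm moves only by the tool jog_arm, called after "Emit:" as a command line: name --argument value ..., lists and objects as JSON in quotes. Schema: {"type":"object","properties":{"offsets":{"type":"array","items":{"type":"array","prefixItems":[{"type":"array","items":{"type":"number"},"minItems":3,"maxItems":3},{"type":"array","items":{"type":"number"},"minItems":3,"maxItems":3},{"type":"number"}],"minItems":3,"maxItems":3},"minItems":1,"maxItems":10},"only":{"type":"string"},"quiet":{"type":"boolean"},"lines":{"type":"string"}},"required":["offsets"],"additionalProperties":false}. offsets is a list of rows, 1 to 10 of them, each written [[rx, ry, rz], [dx, dy, dz], opening]: a rotation vector rx, ry, rz in a scale on which 1.0 is 2 pi rad, then dx, dy, dz in a scale on which 1.0 is 80 cm, then the finger opening in m; each row is the pose to reach, as a shift and turn from the pose commanded when the call began, along the tool's axes at that moment; what a row does not reach only later rows make up. A row lasts 1/8 s, in which the tool goes at most 0.0625 m and 0.188 rad, less where a joint would pass 70% of its speed; a pose out of reach is approached as far as the arm can. The fingers move at their own pace and stop on an object; the grip force is fixed at half the most. Time passes only in rows, so rows that do not move let the fingers close. The tool returns the time, the measured TCP pose, the force, the opening and the grip force at its end. only (a regular expression) keeps the lines of the reply that match it, lines (a string "A,B") keeps lines A to B, and quiet returns only ok. No shift or turn number may pass 1 either way. Input that does not fit is refused with a message, and nothing moves.
- bot.get_obs(): the state, without advancing time (a new reading comes with each control period).
- vision.camera(name): name is "scene" or "top" or "wrist"; returns the picture (420x560x3 uint8, red, green, blue); there is no depth.
- vision.calibration(name): a dict with "mtx" (3x3 intrinsics, pixels), "R" (3x3) and "t" (3): a world point X has camera coordinates R X + t. Camera axes: x right, y down, z forward; pixel columns grow to the right and rows downward; lengths in m; the calibration is good to about 2 mm. The wrist camera is an equidistant fisheye: a pixel r from the principal point sees the ray r / f radians off the axis. A picture is of the moment at which its call begins: read the wrist's pose just before it. calibration takes no time and is no camera call; for the wrist camera it gives the pose at the moment of the call.
- order.job_done(): hands the job in; it is judged then, once.
The state is a dict: "clock": time; "joint_pos": joint angles; "joint_vel": joint speeds; "tau": joint torques, N m; "eef_pos": TCP position; "tool_rot": TCP orientation; "ft_force": force on the tool from outside, world axes, zero at the start; "ft_torque": the same for the moment, N m; "grip_width": finger opening in m; "grasp_force": force on a finger pad.
Only numpy, scipy, OpenCV 4.12 (cv2) and the standard library are available. Lean on these libraries where they do the work, as an engineer would, in place of code of your own. Each camera call takes 0.05 s, during which the arm holds its last target. There are 200 camera calls.

TASK

Get the socket rack ready to be packed: swing its keeper bar shut over the sockets until it clicks fully home in its catch, and let go of it. Then raise the lid of the service case by its bar handle to 45 degrees and keep holding it there with the gripper, steady, so that a colleague can put the rack in: the lid falls if let go, so finish while holding it. Leave the sockets on their pins and the other things on the bench alone.

Things in the scene. Friction and masses are not known exactly. Their poses are not given: they have to be found in the camera images.
- case: Grey sheet-steel service case, fixed to the bench, 180 (x) by 240 (y) by 120 mm high without its lid, 5 mm walls. Origin: centre of its underside; its front is -x, the lid is hinged along its rear (+x) top edge.
- lid_hinge (a point): Point on the lid's hinge axis, at the middle of the case's rear top edge, 120 mm above the bench (90 mm behind the case's centre). Fixed to the case, axes as the case; the hinge axis is its y.
- lid (a joint): Opening angle of the case's lid, rad: 0 shut (flat), 0.785 at 45 degrees, stop at 1.5. A plain grey steel plate lid 248 mm wide, about 10 mm thick, 0.4 to 0.9 kg, on a free hinge: its front edge swings up and back, and it falls shut when let go at any angle short of its stop. No spring, no stay.
- lid_handle (a point): Middle of the lid's bar handle: round steel bar 10 mm thick, along y (parallel to the hinge), 110 mm clear between its two arms, sticking out in front of the lid in its plane. Centre line 235 mm from the hinge axis and 9 mm above it when shut: 129 mm above the bench, 50 mm clear gap to the case's front face, nothing below. Turns with the lid.
- rack: Grey socket rack, fixed to the bench: base 60 (x) by 190 (y) by 20 mm high, four upright pins (10 mm thick, 28 mm high, at y = -45, -15, 15, 45 mm) that carry the sockets. Origin: centre of its underside. A dark pivot post stands at its +y end, a dark catch post (67 mm high at most, at y = -85 mm) at its -y end.
- keeper_pivot (a point): Vertical pivot axis of the keeper bar, at the underside of the bar: y = +78 mm on the rack, 60 mm above the bench. Fixed to the rack, axes as the rack.
- keeper (a joint): Angle of the rack's keeper bar, rad, swinging level: 0 shut (the bar lies along the rack's -y over the sockets, its end in the catch), growing as its free end swings to the rack's -x; stop at 1.6. Bar 12 mm wide, 6 thick, underside 60 mm above the bench. Stays where left (0.5 N at the knob moves it); from 0.12 to 0.03 rad it rides over a sprung ball (a few N) that then keeps it home.
- keeper_knob (a point): Upright plain bright metal grip knob on the keeper bar, cylinder 16 mm thick and 35 mm high (66 to 101 mm above the bench), 140 mm from the pivot; the point is on its axis, 84 mm above the bench.
- socket0: Loose plain steel socket, tube 24 mm outside, 14 mm bore, 35 mm high, standing on the rack's pin at y = -45 mm, its top 55 mm above the bench. Origin: centre of its underside, 20 mm above the bench when seated.
- socket1: Loose plain steel socket, tube 24 mm outside, 14 mm bore, 35 mm high, standing on the rack's pin at y = -15 mm, its top 55 mm above the bench. Origin: centre of its underside, 20 mm above the bench when seated.
- socket2: Loose plain steel socket, tube 24 mm outside, 14 mm bore, 35 mm high, standing on the rack's pin at y = 15 mm, its top 55 mm above the bench. Origin: centre of its underside, 20 mm above the bench when seated.
- socket3: Loose plain steel socket, tube 24 mm outside, 14 mm bore, 35 mm high, standing on the rack's pin at y = 45 mm, its top 55 mm above the bench. Origin: centre of its underside, 20 mm above the bench when seated.
- motor: Bystander: small grey electric motor on a foot, 150 mm long, 140 mm high, 3 kg. Origin: middle of its underside.
- screwdriver: Bystander: screwdriver lying on the bench, about 200 mm long. Origin: on its underside.
- carton: Bystander: small cardboard carton 75 by 60 by 50 mm. Origin: centre of its underside.
- tin: Bystander: round tin 80 mm across, 100 mm high. Origin: centre of its underside.

How it is judged:
On the way, in this order (a step that is already met when the one before it is completed fails the run):
1. the keeper bar is home in its catch (within 0.03 rad of shut) and let go, the lid still shut (value of joint keeper below 0.03 rad and contact force between the fingers and keeper below 0.1 N and value of joint lid below 0.1 rad), for 0.3 s.
2. the fingers hold the lid up at 45 degrees, within 6 degrees (value of joint lid between 0.68 and 0.89 rad and contact force between the fingers and lid above 1 N), for 0.3 s.
At the end, for the whole second after the job is handed in: The fingers hold the lid (over 1 N) still at 45 degrees, within 6 (0.68 to 0.89 rad, under 0.08 rad/s), nothing loose touching it; the keeper bar is home (under 0.03 rad), the sockets are on their pins (raised under 8 mm), each bystander has moved under 30 mm (all of step 2 and value of joint keeper below 0.03 rad and velocity of joint lid between -0.08 and 0.08 rad/s and contact force between lid and motor below 0.2 N and contact force between lid and screwdriver below 0.2 N and contact force between lid and carton below 0.2 N and contact force between lid and tin below 0.2 N and contact force between lid and socket0 below 0.2 N and contact force between lid and socket1 below 0.2 N and contact force between lid and socket2 below 0.2 N and contact force between lid and socket3 below 0.2 N and z of each of socket0, socket1, socket2, socket3 in the frame of rack below 0.028 m and distance of each of motor, screwdriver, carton, tin from where it was at the start of the episode below 0.03 m); the arm keeps its last pose, push and grip.
It fails at once if a bystander is moved 30 mm or more (distance of any of motor, screwdriver, carton, tin from where it was at the start of the episode above 0.03 m).
It fails at once if a socket is lifted off its pin (z of any of socket0, socket1, socket2, socket3 in the frame of rack above 0.045 m).
It also fails if it takes over 58 s, if anything falls off the work surface, if the arm or the gripper's body presses on something with over 40 N, if the wrist force passes 120 N, or if a joint passes its speed limit or range.

## Working session

There is one attempt and no reset: what is moved stays moved. The work goes in short steps, Python scripts to look and compute and a tool call to move; the robot and the scene stay as the last step left them, time stands still between calls to the robot, and variables do not carry over. Pictures are saved under pics/ and viewed, at most 10 in all, crops included, and the job is handed in when it is done.

```bash
ls; mkdir -p pics
```

Run:
```python
from workcell import bot, vision, order
import cv2
for n in ("scene","top"):
    cv2.imwrite(f"pics/{n}0.png",vision.camera(n)[:,:,::-1])
    c=vision.calibration(n);print(n,c)
o=bot.get_obs();print(o,bot.pinch_z)
```

```text
pics
workcell.py
scene {'mtx': array([[384.64624934,   0.        , 280.08277359],
       [  0.        , 384.64624934, 209.36057161],
       [  0.        ,   0.        ,   1.        ]]), 'R': array([[ 0.5339109 ,  0.84553718,  0.00245352],
       [ 0.55534376, -0.34847842, -0.75508681],
       [-0.63759898,  0.40451163, -0.65562023]]), 't': array([-0.27345496, -0.20965611,  1.48369528])}
top {'mtx': array([[457.20799475,   0.        , 278.34309597],
       [  0.        , 457.20799475, 210.72942685],
       [  0.        ,   0.        ,   1.        ]]), 'R': array([[-0.02748375, -0.99945308,  0.0183896 ],
       [-0.98311028,  0.02369529, -0.18147372],
       [ 0.18093872, -0.02306658, -0.98322384]]), 't': array([-0.00744172,  0.53838458,  1.28642378])}
{'clock': 0.1, 'joint_pos': array([-1.27898462e+00,  2.41337784e-01,  3.86578713e-03,  1.33523872e+00,
       -1.14237607e-05,  1.57075340e+00]), 'joint_vel': array([ 1.31805792e-03, -1.85869626e-03,  4.35667486e-03, -3.29805955e-04,
        7.54271014e-05, -1.24673697e-03]), 'tau': array([-1.97286072e-04, -3.73137903e+01,  2.53010041e+01,  1.08583181e-02,
       -4.98432178e-05,  9.50769873e-06]), 'eef_pos': array([ 0.14367428, -0.47830948,  0.23050454]), 'tool_rot': array([ 9.89371036e-01,  1.45409893e-01, -1.44796529e-04, -9.46199122e-04]), 'ft_force': array([-0.34181681, -0.09627144,  0.29947667]), 'ft_torque': array([-0.03679048,  0.02002209, -0.02938961]), 'grasp_force': 0.0, 'grip_width': 0.08541792334875306} 0.0187
```

View pics/scene0.png

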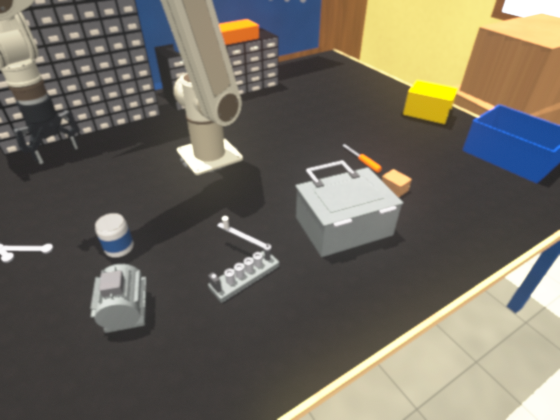

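View pics/top0.png

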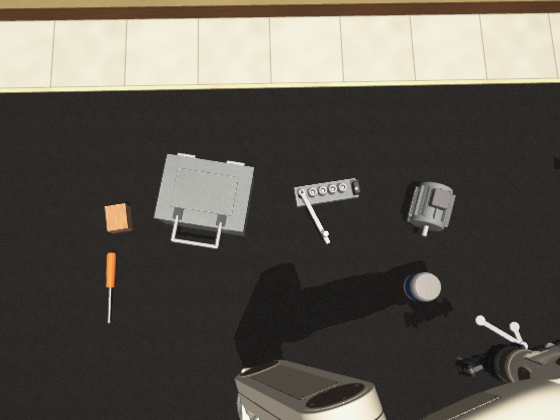

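The scene view shows the case shut with its handle toward the robot. In the top view, the handle bar runs (172,241)–(218,247). The rack is at about (327,192) with its pivot on the left at (301,190), its catch at (357,187) and the knob near (326,238). I'll enlarge both areas to measure them.

Run:
```python
import cv2,numpy as np
im=cv2.imread("pics/top0.png")
a=cv2.resize(im[165:255,285:375],(400,400),interpolation=cv2.INTER_CUBIC)
b=cv2.resize(im[145:255,150:260],(400,400),interpolation=cv2.INTER_CUBIC)
cv2.imwrite("pics/crop.png",np.hstack([a,b]))
```

```text
(no output)
```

View pics/crop.png

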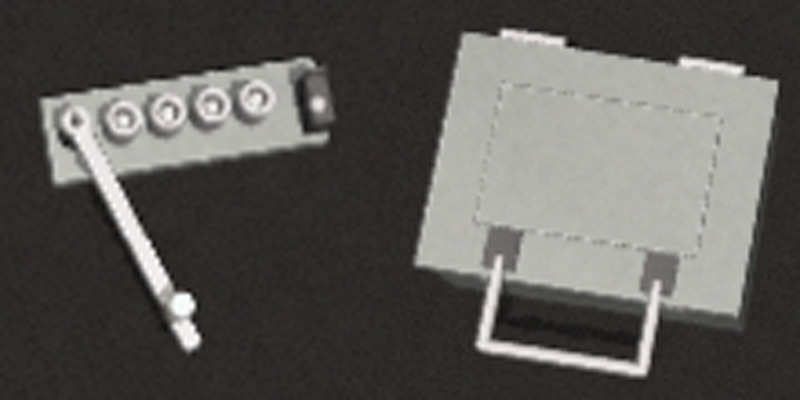

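Left crop: pivot (74,120), knob top (182,303), sockets from (122,120) to (257,98), catch (318,100). Right crop: handle bar from (482,346) to (643,370), lid corners (462,33), (778,80), (416,265) and (742,318).

Create h.py:
```python
from workcell import bot, vision, order
import numpy as np
from scipy.spatial.transform import Rotation as R
def ray(n,p,z):
    c=vision.calibration(n);d=c["R"].T@np.linalg.solve(c["mtx"],[p[0],p[1],1]);o=-c["R"].T@c["t"]
    return o+d*(z-o[2])/d[2]
def proj(n,X):
    c=vision.calibration(n);q=c["mtx"]@(c["R"]@np.asarray(X)+c["t"]);return q[:2]/q[2]
```

Run:
```python
from h import *
L=lambda x,y,z:ray("top",(285+(x+.5)/4.444-.5,165+(y+.5)/4.444-.5),z)[:2]
C=lambda x,y,z:ray("top",(150+(x-400+.5)*.275-.5,145+(y+.5)*.275-.5),z)[:2] if x>=400 else 0
s=np.array([L(122,120,.055),L(168,113,.055),L(212,106,.055),L(257,98,.055)])
print("sock",s,np.linalg.norm(s[0]-s[3]))
P=L(74,120,.068);K=L(182,303,.101);print("piv",P,"knob",K,np.linalg.norm(K-P),"catch",L(318,100,.067))
u=(s[3]-s[0]);u/=np.linalg.norm(u);m=s.mean(0);print("rack",m,"yaw",np.arctan2(u[0],-u[1]),"piv from sock",m-u*.078,"knob shut",m-u*.078+u*.14)
E=[C(482,346,.129),C(643,370,.129)];print("handle",E,np.linalg.norm(E[0]-E[1]),"mid",(E[0]+E[1])/2)
c=[C(*p,.134) for p in((462,33),(778,80),(742,318),(416,265))];print(c,[np.linalg.norm(c[i]-c[i-1]) for i in range(4)])
e=c[0]-c[1]; print("case yaw",np.arctan2(-e[0],e[1]), np.arctan2(-(E[0]-E[1])[0],(E[0]-E[1])[1]))
o=bot.get_obs();print(R.from_quat(o["tool_rot"]).as_matrix().round(3))
```

```text
sock [[ 0.59162354 -0.12175337]
 [ 0.59565439 -0.15240639]
 [ 0.59972463 -0.18179825]
 [ 0.60446793 -0.21195251]] 0.09110908122420185
piv [ 0.58941998 -0.08902903] knob [ 0.46281935 -0.15000677] 0.14052048361566208 catch [ 0.59936469 -0.25002438]
rack [ 0.59786762 -0.16697763] yaw 0.14144944098572354 piv from sock [ 0.58687132 -0.08975664] knob shut [ 0.60660827 -0.22835842]
handle [array([0.45048327, 0.26941494]), array([0.42955978, 0.15020124])] 0.12103593864802777 mid [0.44002153 0.20980809]
[array([0.69131453, 0.28709422]), array([0.64868418, 0.0460369 ]), array([0.46594259, 0.07603779]), array([0.51185747, 0.31824493])] [np.float64(0.18214061699952377), np.float64(0.24479783002938166), np.float64(0.1851878547234739), np.float64(0.24652074492483309)]
case yaw -0.1750375832822958 -0.17374279280125052
[[ 0.958  0.288 -0.001]
 [ 0.288 -0.958  0.002]
 [-0.    -0.002 -1.   ]]
```

Add to h.py:
```python
def tool(th): # pointing down, closing line at world angle th (deg)
    s,c=np.sin(np.radians(th)),np.cos(np.radians(th))
    return R.from_matrix(np.array([[-s,c,0],[c,s,0],[0,0,-1]]).T) if 0 else R.from_matrix(np.column_stack([[-s,c,0],[c,s,0],[0,0,-1]]))
def delta(pos,rot):
    o=bot.get_obs();r0=R.from_quat(o["tool_rot"])
    return np.r_[(r0.inv()*rot).as_rotvec(),r0.inv().apply(np.asarray(pos)-o["eef_pos"])].round(3).tolist()
P=np.array([.588,-.0895])
def knob(a,z,r=.14): # a deg: keeper angle
    t=np.radians(-81.9-a);return [P[0]+r*np.cos(t),P[1]+r*np.sin(t),z],tool(8.1-a)
```

Run:
```python
from h import *
print(ray("top",(424,287),.1))
print(knob(72.3,.2)[0]);
for z in(.22,.13,.074): print(delta(*knob(72.3,z)))
```

```text
[ 0.30657643 -0.41346949  0.1       ]
[np.float64(0.46195537200369285), np.float64(-0.15043235391212587), 0.2]
[-0.002, -0.0, -0.158, 0.399, -0.222, 0.011]
[-0.002, -0.0, -0.158, 0.399, -0.222, 0.101]
[-0.002, -0.0, -0.158, 0.399, -0.222, 0.157]
```

Units first: shifts go in shares of 80 cm and turns go in shares of 2 pi rad. So 0.399 m / 0.8 = 0.4988, -0.222 m / 0.8 = -0.2775, -0.158 rad / 6.2832 = -0.0251.

Emit:
jog_arm --offsets '[[[0, 0, -0.0251], [0.25, -0.1388, 0], 0.05], [[0, 0, -0.0251], [0.4988, -0.2775, 0.0138], 0.05], [[0, 0, -0.0251], [0.4988, -0.2775, 0.0138], 0.05], [[0, 0, -0.0251], [0.4988, -0.2775, 0.0138], 0.05], [[0, 0, -0.0251], [0.4988, -0.2775, 0.0138], 0.05], [[0, 0, -0.0251], [0.4988, -0.2775, 0.0138], 0.05], [[0, 0, -0.0251], [0.4988, -0.2775, 0.0138], 0.05], [[0, 0, -0.0251], [0.4988, -0.2775, 0.0138], 0.05], [[0, 0, -0.0251], [0.4988, -0.2775, 0.1125], 0.05], [[0, 0, -0.0251], [0.4988, -0.2775, 0.1125], 0.05]]'

```text
clock: 1.35
eef_pos: [0.4588, -0.1505, 0.1373]
tool_rot: [0.975, 0.223, -0.004, -0.002]
ft_force: [-0.6, -0.3, 1.6]
grip_width: 0.0503
grasp_force: 0.0
```

Run:
```python
from h import *
import cv2
print(delta(*knob(72.3,.074)))
a=vision.camera("wrist");b=vision.camera("top")[165:265,285:385]
cv2.imwrite("pics/w1.png",np.hstack([cv2.resize(a,(480,360)),cv2.resize(b,(320,360),interpolation=2)])[:,:,::-1])
```

```text
[-0.005, 0.006, -0.0, 0.003, 0.002, 0.063]
```

View pics/w1.png

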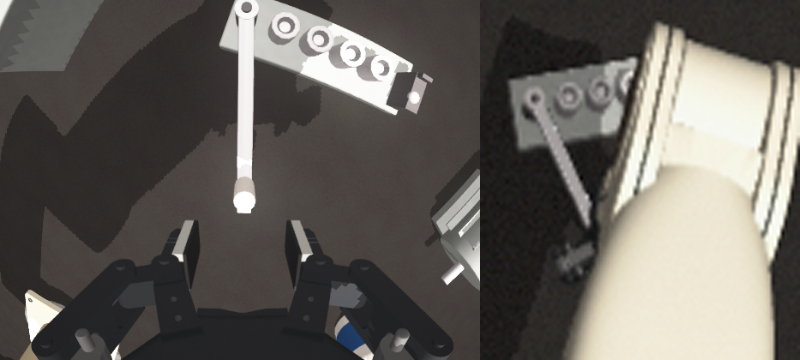

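The wrist view shows the knob top at (244,198), midway between the pads at (187,250) and (293,250), with the bar pointing straight away. I'll descend and cage the knob.

In the tool's units: 0.063 m / 0.8 = 0.0788, 0.03 m / 0.8 = 0.0375.

Emit:
jog_arm --offsets '[[[0, 0, 0], [0.0038, 0.0025, 0.0375], 0.05], [[0, 0, 0], [0.0038, 0.0025, 0.0788], 0.05], [[0, 0, 0], [0.0038, 0.0025, 0.0788], 0.05], [[0, 0, 0], [0.0038, 0.0025, 0.0788], 0.022], [[0, 0, 0], [0.0038, 0.0025, 0.0788], 0.022], [[0, 0, 0], [0.0038, 0.0025, 0.0788], 0.022], [[0, 0, 0], [0.0038, 0.0025, 0.0788], 0.022]]'

```text
clock: 2.33
eef_pos: [0.466, -0.1521, 0.0789]
tool_rot: [0.975, 0.223, 0.0, 0.0]
ft_force: [-0.5, 0.1, -0.3]
grip_width: 0.0219
grasp_force: 0.0
```

Run:
```python
from h import *
for a in (60,48,36,24,12): print(a,delta(*knob(a,.074)))
```

```text
60 [0.001, -0.001, -0.215, 0.0, 0.027, 0.005]
48 [0.001, -0.001, -0.425, 0.009, 0.054, 0.005]
36 [0.001, -0.001, -0.634, 0.024, 0.08, 0.005]
24 [0.001, -0.0, -0.843, 0.044, 0.101, 0.005]
12 [0.001, -0.0, -1.053, 0.068, 0.118, 0.005]
```

In the tool's units: 0.118 m / 0.8 = 0.1475, 0.11 m / 0.8 = 0.1375, -1.053 rad / 6.2832 = -0.1676.

Emit:
jog_arm --offsets '[[[0, 0, -0.0172], [-0.0013, 0.0163, 0.0038], 0.022], [[0, 0, -0.0342], [0, 0.0338, 0.0038], 0.022], [[0, 0, -0.0509], [0.005, 0.0513, 0.0038], 0.022], [[0, 0, -0.0676], [0.0113, 0.0675, 0.0038], 0.022], [[0, 0, -0.0844], [0.02, 0.0838, 0.0038], 0.022], [[0, 0, -0.1009], [0.03, 0.1, 0.0038], 0.022], [[0, 0, -0.1175], [0.0425, 0.1138, 0.0038], 0.022], [[0, 0, -0.1342], [0.055, 0.1263, 0.0038], 0.022], [[0, 0, -0.1509], [0.07, 0.1375, 0.0038], 0.022], [[0, 0, -0.1676], [0.085, 0.1475, 0.0038], 0.022]]'

```text
clock: 3.58
eef_pos: [0.5784, -0.2288, 0.0752]
tool_rot: [0.73, 0.684, -0.0, -0.0]
ft_force: [-0.4, 0.4, -0.3]
grip_width: 0.0223
grasp_force: 0.2
```

Run:
```python
from h import *
for a in (12,6,3,0,-1.5,-3): print(a,delta(*knob(a,.076)))
```

```text
12 [-0.001, -0.0, 0.003, -0.0, 0.0, -0.001]
6 [-0.001, -0.0, -0.101, 0.0, 0.015, -0.001]
3 [-0.001, -0.0, -0.154, 0.001, 0.022, -0.001]
0 [-0.001, -0.0, -0.206, 0.003, 0.029, -0.001]
-1.5 [-0.001, -0.0, -0.232, 0.003, 0.033, -0.001]
-3 [-0.001, -0.0, -0.258, 0.004, 0.036, -0.001]
```

In the tool's units: 0.036 m / 0.8 = 0.045, 0.033 m / 0.8 = 0.0413, -0.206 rad / 6.2832 = -0.0328.

Emit:
jog_arm --offsets '[[[0, 0, -0.008], [0, 0.01, 0], 0.022], [[0, 0, -0.0161], [0, 0.0188, 0], 0.022], [[0, 0, -0.0245], [0.0013, 0.0275, 0], 0.022], [[0, 0, -0.0328], [0.0038, 0.0363, 0], 0.022], [[0, 0, -0.0328], [0.0038, 0.0413, 0], 0.022], [[0, 0, -0.0328], [0.0038, 0.045, 0], 0.022], [[0, 0, -0.0328], [0.0038, 0.045, 0], 0.022]]'

```text
clock: 4.45
eef_pos: [0.6105, -0.2276, 0.0748]
tool_rot: [0.657, 0.754, -0.002, -0.003]
ft_force: [-8.8, 1.8, 5.0]
grip_width: 0.0221
grasp_force: 4.4
```

Run:
```python
from h import *
o=bot.get_obs();print(o["ft_force"],o["eef_pos"]-knob(0,.076)[0], delta(*knob(0,.076)))
import cv2
cv2.imwrite("pics/w2.png",vision.camera("wrist")[:,:,::-1])
```

```text
[-8.76945607  1.81941433  5.01988597] [ 0.00281593  0.00047663 -0.00117313] [-0.008, -0.002, -0.005, -0.0, -0.003, -0.001]
```

View pics/w2.png

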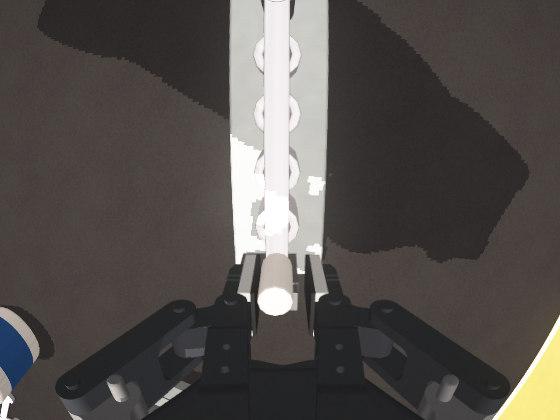

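The wrist view shows the bar over the sockets and the left finger pushing the knob at (276,290). To be sure it's past the ball, I'll push a little further.

In the tool's units: 0.006 m / 0.8 = 0.0075, 0.003 m / 0.8 = 0.0038.

Emit:
jog_arm --offsets '[[[0, 0, 0], [0, 0.0038, 0], 0.022], [[0, 0, 0], [0, 0.0075, 0], 0.022], [[0, 0, 0], [0, 0.0075, 0], 0.022], [[0, 0, 0], [0, 0.0075, 0], 0.022]]'

```text
clock: 5.0
eef_pos: [0.6109, -0.2276, 0.0745]
tool_rot: [0.658, 0.753, -0.006, -0.007]
ft_force: [-21.8, -0.1, 12.0]
grip_width: 0.022
grasp_force: 10.9
```

Only 0.4 mm of travel for 13 N more, so the bar is against its stop. Releasing.

In the tool's units: -0.14 m / 0.8 = -0.175, -0.04 m / 0.8 = -0.05.

Emit:
jog_arm --offsets '[[[0, 0, 0], [0, -0.0075, 0], 0.026], [[0, 0, 0], [0, -0.0138, 0], 0.04], [[0, 0, 0], [0, -0.0138, 0], 0.045], [[0, 0, 0], [0, -0.0138, 0], 0.045], [[0, 0, 0], [0, -0.0138, -0.05], 0.045], [[0, 0, 0], [0, -0.0138, -0.1125], 0.045], [[0, 0, 0], [0, -0.0138, -0.175], 0.045], [[0, 0, 0], [0, -0.0138, -0.175], 0.045], [[0, 0, 0], [0, -0.0138, -0.175], 0.045]]'

```text
clock: 6.12
eef_pos: [0.6095, -0.2286, 0.2149]
tool_rot: [0.657, 0.754, 0.0, -0.0]
ft_force: [-0.6, 0.4, -0.6]
grip_width: 0.0446
grasp_force: 0.0
```

Run:
```python
from h import *
import cv2
H=np.array([.440,.210]);th=-10
for z in(.22,.113): print(delta([*H,z],tool(th)))
b=vision.camera("wrist");a=vision.camera("top")[165:265,285:385]
cv2.imwrite("pics/w3.png",np.hstack([cv2.resize(b,(480,360)),cv2.resize(a,(320,360))])[:,:,::-1])
```

```text
[-0.0, -0.0, 0.313, 0.458, -0.107, -0.005]
[-0.0, -0.0, 0.313, 0.458, -0.107, 0.102]
```

View pics/w3.png

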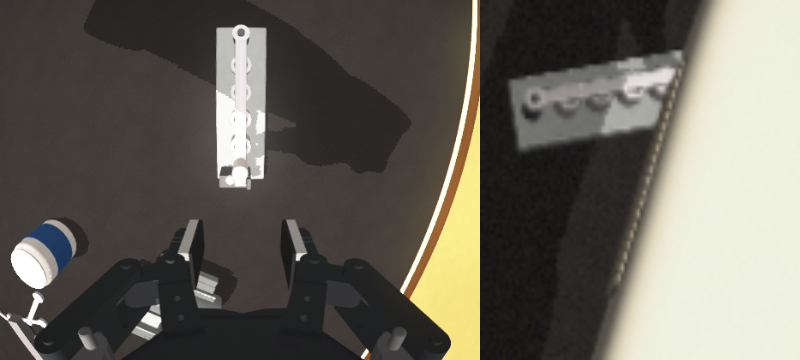

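The bar lies along the rack with its end in the catch: knob at (241,172) and the bar straight over the sockets. Next is the handle.

In the tool's units: 0.458 m / 0.8 = 0.5725, 0.42 m / 0.8 = 0.525, 0.313 rad / 6.2832 = 0.0498.

Emit:
jog_arm --offsets '[[[0, 0, 0.0159], [0.075, -0.0175, -0.0063], 0.05], [[0, 0, 0.0318], [0.15, -0.035, -0.0063], 0.05], [[0, 0, 0.0498], [0.225, -0.0525, -0.0063], 0.05], [[0, 0, 0.0498], [0.3, -0.07, -0.0063], 0.05], [[0, 0, 0.0498], [0.375, -0.0875, -0.0063], 0.05], [[0, 0, 0.0498], [0.45, -0.105, -0.0063], 0.05], [[0, 0, 0.0498], [0.525, -0.1225, -0.0063], 0.05], [[0, 0, 0.0498], [0.5725, -0.1338, -0.0063], 0.05], [[0, 0, 0.0498], [0.5725, -0.1338, 0.0375], 0.05], [[0, 0, 0.0498], [0.5725, -0.1338, 0.0375], 0.05]]'

```text
clock: 7.48
eef_pos: [0.4373, 0.2094, 0.1818]
tool_rot: [0.766, 0.643, -0.004, -0.001]
ft_force: [0.4, -0.3, 0.3]
grip_width: 0.0498
grasp_force: 0.0
```

Run:
```python
from h import *
import cv2
print(delta([.440,.210,.112],tool(-10)))
cv2.imwrite("pics/w4.png",vision.camera("wrist")[:,:,::-1])
```

```text
[-0.007, 0.005, 0.001, 0.001, 0.003, 0.07]
```

View pics/w4.png

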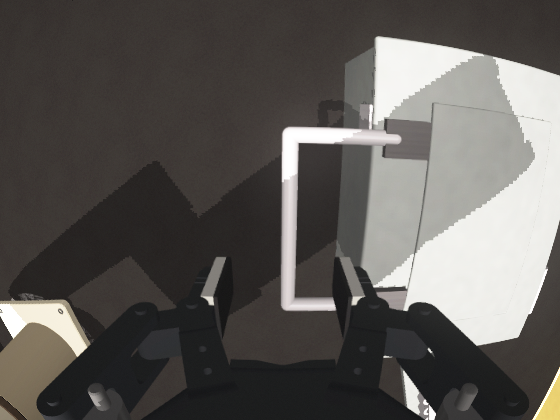

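Run:
```python
from h import *
c=vision.calibration("wrist");f=c["mtx"][0,0];pp=c["mtx"][:2,2]
def bk(p,z):
    d=np.array(p)-pp;r=np.hypot(*d);t=r/f;v=np.r_[np.sin(t)*d/r,np.cos(t)];v=c["R"].T@v;o=-c["R"].T@c["t"];return o+v*(z-o[2])/v[2]
a,b=bk((290,133),.129),bk((289,304),.129);print(a,b,(a+b)/2,np.linalg.norm(a-b))
```

```text
[0.45431489 0.2690909  0.129     ] [0.43324365 0.14831326 0.129     ] [0.44377927 0.20870208 0.129     ] 0.12260193693706423
```

The bar runs (290,133)–(289,304). It back-projects to 122.6 mm long with its middle at (0.444,0.209), within 4 mm of the top camera. I'll use the average, descend and grip.

In the tool's units: 0.071 m / 0.8 = 0.0888, 0.005 m / 0.8 = 0.0063.

Emit:
jog_arm --offsets '[[[0, 0, 0], [0, 0.0063, 0.0438], 0.05], [[0, 0, 0], [0, 0.0063, 0.0888], 0.05], [[0, 0, 0], [0, 0.0063, 0.0888], 0.05], [[0, 0, 0], [0, 0.0063, 0.0888], 0.02], [[0, 0, 0], [0, 0.0063, 0.0888], 0.0], [[0, 0, 0], [0, 0.0063, 0.0888], 0.0], [[0, 0, 0], [0, 0.0063, 0.0888], 0.0], [[0, 0, 0], [0, 0.0063, 0.0888], 0.0]]'

```text
clock: 8.52
eef_pos: [0.4412, 0.2106, 0.1161]
tool_rot: [0.766, 0.643, -0.001, -0.004]
ft_force: [-12.5, 3.4, 11.0]
grip_width: 0.0078
grasp_force: 58.7
```

Run:
```python
from h import *
o=bot.get_obs();p=o["eef_pos"];r0=R.from_quat(o["tool_rot"]);print(r0.as_matrix().round(3))
B=np.array([p[0],p[1]]);x=np.array([np.cos(.1745),-np.sin(.1745)])
for d in range(5,51,5):
    a=np.radians(d);X=-.235*np.cos(a)+.009*np.sin(a)+.235;Z=.235*np.sin(a)+.009*np.cos(a)-.009
    print(d,r0.inv().apply([*(x*X),Z]).round(3))
```

```text
[[ 0.173  0.985 -0.007]
 [ 0.985 -0.172  0.004]
 [ 0.003 -0.008 -1.   ]]
5 [ 0.     0.002 -0.02 ]
10 [ 0.     0.005 -0.041]
15 [ 0.     0.01  -0.061]
20 [ 0.     0.017 -0.08 ]
25 [ 0.     0.025 -0.099]
30 [ 0.     0.035 -0.117]
35 [ 0.     0.047 -0.134]
40 [ 0.     0.06  -0.149]
45 [ 0.     0.074 -0.164]
50 [ 0.     0.089 -0.178]
```

In the tool's units: -0.099 m / 0.8 = -0.1238, -0.09 m / 0.8 = -0.1125.

Emit:
jog_arm --offsets '[[[0, 0, 0], [0, 0.0013, -0.0125], 0], [[0, 0, 0], [0, 0.0025, -0.025], 0], [[0, 0, 0], [0, 0.0038, -0.0375], 0], [[0, 0, 0], [0, 0.0063, -0.0513], 0], [[0, 0, 0], [0, 0.0088, -0.0638], 0], [[0, 0, 0], [0, 0.0125, -0.0763], 0], [[0, 0, 0], [0, 0.0163, -0.0875], 0], [[0, 0, 0], [0, 0.0213, -0.1], 0], [[0, 0, 0], [0, 0.0263, -0.1125], 0], [[0, 0, 0], [0, 0.0313, -0.1238], 0]]'

```text
clock: 9.78
eef_pos: [0.4654, 0.2061, 0.2141]
tool_rot: [0.766, 0.643, -0.002, -0.004]
ft_force: [-11.1, 3.2, 1.8]
grip_width: 0.0079
grasp_force: 58.5
```

Run:
```python
from h import *
import cv2
cv2.imwrite("pics/s5.png",np.hstack([cv2.resize(vision.camera("scene")[120:270,230:430],(480,360)),cv2.resize(vision.camera("wrist"),(320,240))[:,:,:].repeat(1,0) if 0 else cv2.resize(vision.camera("wrist"),(320,360))])[:,:,::-1])
```

```text
(no output)
```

View pics/s5.png

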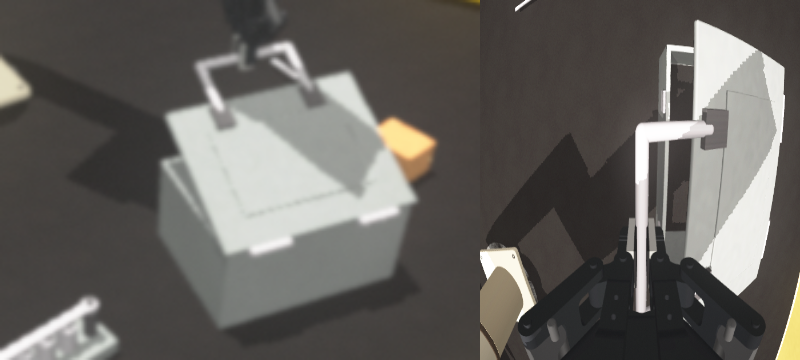

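The lid is rising with the bar held in the pads, about 25°. I'll continue to 45° and ease off the x push slightly.

In the tool's units: -0.065 m / 0.8 = -0.0813, -0.05 m / 0.8 = -0.0625.

Emit:
jog_arm --offsets '[[[0, 0, 0], [0, 0.005, -0.0113], 0], [[0, 0, 0], [0, 0.01, -0.0225], 0], [[0, 0, 0], [0, 0.0175, -0.0338], 0], [[0, 0, 0], [0, 0.0238, -0.0438], 0], [[0, 0, 0], [0, 0.0325, -0.0538], 0], [[0, 0, 0], [0, 0.04, -0.0625], 0], [[0, 0, 0], [0, 0.0488, -0.0725], 0], [[0, 0, 0], [0, 0.0575, -0.0813], 0], [[0, 0, 0], [0, 0.0575, -0.0813], 0], [[0, 0, 0], [0, 0.0575, -0.0813], 0]]'

```text
clock: 11.12
eef_pos: [0.5128, 0.1974, 0.281]
tool_rot: [0.766, 0.643, -0.0, -0.002]
ft_force: [-8.7, -0.7, 7.0]
grip_width: 0.0073
grasp_force: 59.0
```

Run:
```python
from h import *
import cv2
from scipy.optimize import brentq
o=bot.get_obs();dz=o["eef_pos"][2]-.1161;print(dz,np.degrees(brentq(lambda a:.235*np.sin(a)+.009*np.cos(a)-.009-dz,0,1.4)),np.hypot(*(o["eef_pos"][:2]-[.4412,.2106])))
a=cv2.resize(vision.camera("scene")[100:270,230:430],(424,360));b=cv2.resize(vision.camera("wrist"),(370,360))
cv2.imwrite("pics/s6.png",np.hstack([a,b])[:,:,::-1])
```

```text
0.1649264735442127 45.501605164526936 0.07280694131481596
```

View pics/s6.png

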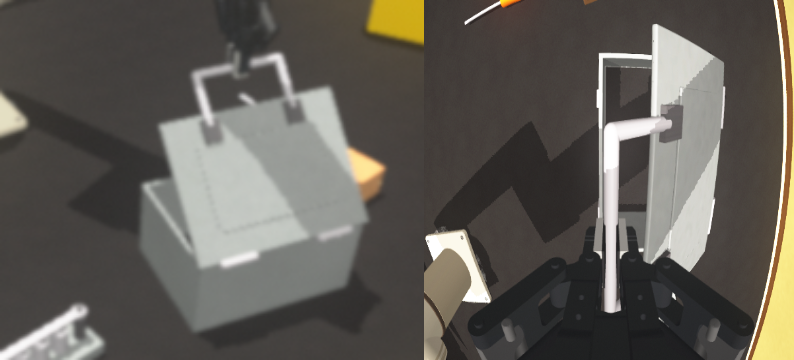

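The lid is held at about 45°: the rise gives 45.5° and the set-back agrees. I'll hold for a moment to settle, then hand in.

Emit:
jog_arm --offsets '[[[0, 0, 0], [0, 0, 0], 0], [[0, 0, 0], [0, 0, 0], 0], [[0, 0, 0], [0, 0, 0], 0], [[0, 0, 0], [0, 0, 0], 0]]'

```text
clock: 11.72
eef_pos: [0.5127, 0.1974, 0.281]
tool_rot: [0.766, 0.643, -0.0, -0.002]
ft_force: [-8.2, -0.1, 5.9]
grip_width: 0.0075
grasp_force: 58.9
```

```bash
python3 -c "
from workcell import bot, vision, order
print(bot.get_obs()['joint_vel'].round(4)); print(order.job_done())"
```

```text
[-0.0007 -0.0003 -0.0005  0.0011 -0.0001  0.0013]
the job is handed in; nothing more can be done
None
```

I swung the keeper bar home against its stop and let go, then raised the lid and am holding it steady at about 45°. The job was handed in at about 11.7 s; no verdict came back.

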